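# Lay the sprung tilt stand flat and bolt it down

### The arm

A 6-joint arm with a two-finger parallel gripper is mounted at the origin on a cart in front of the work surface, level with it; the furniture and walls round the work are solid. World frame = base frame: x ahead of the robot, y to its left, z up, the work surface at z = 0. Lengths are in m, angles in rad, forces in N, time in s.
With the tool pointing down it reaches from about 0.225 to 0.875 m from the base axis. Payload 3.4 kg.
Tool frame: the origin (TCP) lies on the mounting face of the last link; the fingertips stand 173 mm ahead of it and the grasp point (between the pads) lies 155 mm ahead of it; y points along the fingers, x is the direction in which the jaws open and shut, and the axes are right-handed (so a half turn about y gives the same grasp; the last joint's range is limited). The gripper opens to 85 mm and grips with 20 to 120 N. Pads are 22 mm wide; open, the fingers measure 114 mm over their backs; the gripper's body (76 mm by 85 mm) begins 54 mm behind the grasp point. The pads swing forward as they close: fully open they stand 13 mm farther back than shut.
Start: joints at [-0.121, 0.276, 1.505, -0, 1.361, -0.121], TCP at [0.575, -0, 0.405] pointing down, gripper open.
Joint ranges: [-2.89, 2.89], [-0.75, 2.08], [0.22, 2.7], [-1.18, 4.32], [0.11, 2.71], [-2.7, 2.7]. Speed limits (rad/s): [2.57, 2.57, 3.14, 3.14, 3.14, 3.14].

### API

Orientations are given as a unit quaternion [w, x, y, z].
In Python, from rig import manip, vision, ticket gives the robot as it stands.
- The arm moves only by the tool arm_command, never from a script. Its argument "increments" is one flat list of numbers, 7 for each row, row after row: the turn, a rotation vector about the tool's x, y, z in rad, then the shift along the tool's x, y, z in cm, then the closure, from 0 (fully open) to 1 (shut). In form: [wx, wy, wz, tx, ty, tz, hand, wx, wy, wz, tx, ty, tz, hand, ...]. A call has 1 to 8 rows; each row shifts and turns the commanded pose from where the row before left it, along the tool's axes as they then stand; what a row does not reach is not made up. A row lasts 1/8 s, in which the tool goes at most 62.5 mm and 10.7 degrees, less where a joint would pass 70% of its speed; a pose out of reach is approached as far as the arm can. A call is refused whole if a number of a shift passes 6.25 or a number of a turn 0.188, either way. A call with a gripper value outside its range is refused whole. The fingers move at their own pace and stop on an object; "grip_force" is the grip in N (left out, the last holds). Time passes only in rows, so rows that do not move let the fingers close. It gives the time, the measured TCP pose, the force and the opening at its end, in the units of the state.
- manip.get_state(): the state, without advancing time (a new reading comes with each control period).
- vision.get_image(name): name is "scene" or "side" or "wrist"; returns the picture (420x560x3 uint8, red, green, blue); there is no depth.
- vision.camera_params(name): a dict with "vfov" (degrees; the focal length in pixels is half the picture's height over the tangent of half this angle, whatever the lens; pixels are square), "cx", "cy" (the principal point, pixels), "R" (3x3) and "t" (3): a world point X has camera coordinates R X + t. Camera axes: x right, y down, z forward; pixel columns grow to the right and rows downward; lengths in m; the calibration is good to about 2 mm. A picture is of the moment at which its call begins: read the wrist's pose just before it. camera_params takes no time and is no camera call; for the wrist camera it gives the pose at the moment of the call.
- ticket.sign_off(): hands the job in, once; it reports no verdict.
The state is a dict: "clock": time; "qpos": joint angles; "qd": joint speeds; "effort": joint torques, N m; "position": TCP position; "ee_rot": TCP orientation; "contact_force": force on the tool from outside, world axes, zero at the start; "moment": the same for the moment, N m; "width": finger opening in m.
Only numpy, scipy, OpenCV 4.12 (cv2) and the standard library are available. Lean on these libraries where they do the work, as an engineer would, in place of code of your own. Each camera call takes 0.05 s, during which the arm holds its last target.

### The job

The small sprung tilt stand has to lie flat for a wash. First take the ink bottle off the stand's front ledge and stand it upright on the desk; then push the tilted plate down against its spring until it is level and, while it is held down, push the plate's barrel bolt sideways fully home into the keeper so that the plate stays level by itself. Knock nothing over and leave the other things on the desk where they are.

Things in the scene. Friction and masses are not known exactly. Their poses are not given: they have to be found in the camera images.
- stand: Fixed plywood base of the tilt stand, 10 mm thick on 18 mm feet. Origin on the desk (z 0); +x points to the hinge at the back, -x to the front ledge, +y to its left. Covers x -115 to +85, y -110 to +110 mm; top (the ledge) at z 28 mm. The plate's hinge line runs along y at x +75, z 58 mm. Small flat odds and ends may lie under it.
- tilt_plate (a joint): Angle of the sprung wooden plate, rad: 0 = level, positive = front edge up. Rests at its upper stop 0.75, can be pressed to -0.06. The spring takes about 2 N at the front edge to start, 6 N at level, and lifts the plate again when let go unless the bolt is in the keeper. The ledge bottle stands in the front edge's path and blocks it.
- bolt (a joint): Travel of the barrel bolt on top of the plate, m: 0 to 0.028, growing as it slides sideways to the stand's -y, parallel to the hinge. Home (0.028), its 10 mm rod sticks 27 mm past the plate's right edge, under the keeper's roof. About 1.5 N friction; stays where it is left. Shot while the plate is up, it lands on top of the keeper and the plate cannot become level.
- bolt_knob (a point): Centre of the 16 mm steel ball ending the bolt's 8 mm thick arm, which points from the rod to the plate's front edge. The ball is 138 mm from the hinge line, 10 mm above the plate's top, at the stand's y -32 mm (bolt 0) to -60 mm (home). Behind the arm, rod and saddles stand 16 mm above the plate at y -7 to -78 mm, 94 to 116 mm from the hinge line.
- keeper_mouth (a point): Mouth of the fixed steel keeper (staple 38 mm along x, 14 mm along y, top at z 84 mm) on the base right of the plate: where the rod's axis enters at level. The roof is 1.5 mm above the rod at level; below, the keeper is open, so the plate may be pressed a little below level while the bolt is pushed in.
- ledge_bottle: Square ink bottle with a round white cap standing on the front ledge of the stand, 46x45 mm and 88 mm high, about 0.11 kg. Origin at the centre of its underside, z up. Flat sides (along its x and y axes) up to 56 mm above the underside; cap 30 mm wide from 62 to 88 mm.
- side_bottle: Square ink bottle of the same size standing on the desk left of the stand; bystander. Origin at the centre of its underside.
- medium_bottle: Round bottle, 47 mm wide, 95 mm high; bystander. Origin at the centre of its underside.
- black_tub: Round tub with a black lid, 76 mm wide, 61 mm high; bystander. Origin at the centre of its underside.
- vial: Tiny corked bottle, 31 mm wide, 43 mm high, standing on the desk close to the right side of the stand's front; bystander. Origin at the centre of its underside.
- pencil_block: Fixed wooden block with pencils, 170 mm long (along its y axis), 55 mm wide and 58 mm high. Origin at the centre of its underside. Bare desk for setting the bottle down lies right of the stand and beyond this block: world x 0.50 to 0.66 m, y -0.28 to -0.10 m, but for the bystanders.
- plate_edge (a point): Middle of the plate's front edge, on its top face (x axis: along the plate to the hinge, z: plate normal). Plate 160 mm wide (stand's y -80 to +80), 8 mm thick, 150 mm from hinge line to front edge, top 4 mm above the hinge line (z 62 mm when level). Along the front edge a strip 35 mm deep is bare and can be pressed, left of the bolt's arm.

How it is judged:
By the outcome, as a careful person would: the job done as asked, in the order asked, and still so for the second after the job is handed in, with the robot touching nothing.
It also fails if it takes over 58 s, if anything falls off the work surface, if the arm or the gripper's body presses on something with over 40 N, if the wrist force passes 120 N, or if a joint passes its speed limit or range.

## Working session

There is one attempt and no reset: what is moved stays moved. The work goes in short steps, Python scripts to look and compute and a tool call to move; the robot and the scene stay as the last step left them, time stands still between calls to the robot, and variables do not carry over. Pictures are saved under pics/ and viewed, and the job is handed in when it is done.

Besides the shell and the picture viewer there is one more tool, called after ">>>" by a JSON object that holds its "op" and its "data". arm_command: Moves the arm, as the interface text tells. Its arguments: {"type":"object","properties":{"increments":{"type":"array"},"grip_force":{"type":"number"}},"required":["increments"]}

```bash
mkdir -p pics; ls; cat > snap.py <<'E'
import sys,cv2,numpy as np
from rig import manip,vision,ticket
def snap(n,f):
    p=vision.camera_params(n); im=vision.get_image(n)
    cv2.imwrite('pics/'+f,cv2.cvtColor(im,cv2.COLOR_RGB2BGR)); return p
E
python3 - <<'E'
from snap import *
for n in ['scene','side','wrist']:
    p=snap(n,n+'0.png'); print(n,p)
s=manip.get_state();print(s)
E
```

```text
pics
scene {'vfov': 43.63194371149606, 'cx': 273.39824894453244, 'cy': 212.97424627853692, 'R': array([[ 0.66549379, -0.74637465, -0.0065493 ],
       [-0.50991157, -0.44821227, -0.73423154],
       [ 0.54507633,  0.49196609, -0.67886755]]), 't': array([-0.41652682,  0.36515488,  1.03283598])}
side {'vfov': 50.931899508127884, 'cx': 281.798235933907, 'cy': 207.04047518654662, 'R': array([[ 0.86602055, -0.49986394,  0.01201874],
       [-0.23652931, -0.43073074, -0.87093336],
       [ 0.44052502,  0.7514034 , -0.49125415]]), 't': array([-0.53536886,  0.19619996,  0.69170064])}
wrist {'vfov': 61.43150628011425, 'cx': 275.6462585937184, 'cy': 208.9130378863108, 'R': array([[ 9.99997340e-01, -2.53104365e-05, -2.30615675e-03],
       [ 5.86011228e-04, -9.64333289e-01,  2.64690319e-01],
       [-2.23060315e-03, -2.64690967e-01, -9.64330709e-01]]), 't': array([-0.5739581 , -0.03404651,  0.37915938])}
{'clock': 0.15, 'qpos': array([-1.20990898e-01,  2.76459216e-01,  1.50582898e+00,  1.24131971e-05,
        1.36067328e+00, -1.20955288e-01]), 'qd': array([ 7.90256467e-04, -2.52074002e-03, -2.11716797e-03,  1.61164027e-03,
       -8.29731738e-05,  5.61549153e-04]), 'effort': array([ 9.65923646e-04, -4.17143512e+01, -2.46032345e+01, -1.26433165e-04,
        7.58384820e-03, -3.43765259e-05]), 'position': array([5.74858817e-01, 1.93474158e-05, 4.04038156e-01]), 'ee_rot': array([ 7.07169278e-01, -7.07043953e-01,  4.93405347e-04,  4.66388322e-04]), 'contact_force': array([ 0.3158488 , -0.04131997, -1.0440544 ]), 'moment': array([-0.01350237, -0.06960679,  0.02949674]), 'width': 0.08562454815719114}
```

View pics/scene0.png

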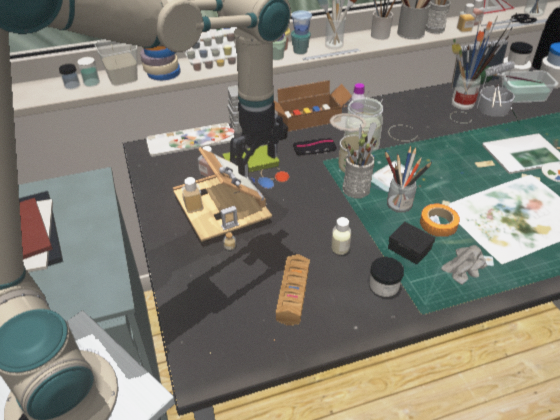

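View pics/side0.png

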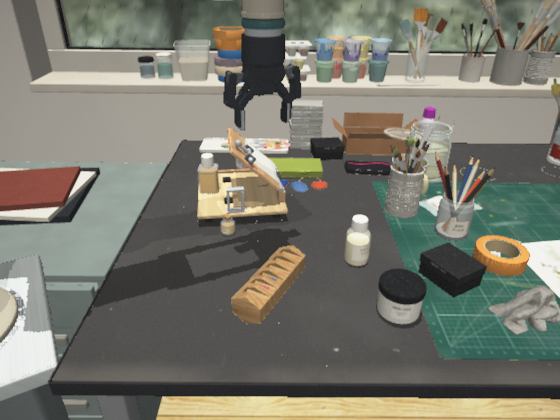

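View pics/wrist0.png

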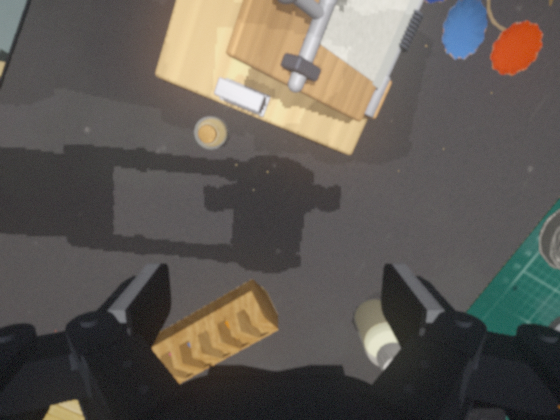

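```bash
python3 - <<'E'
import cv2
a=cv2.imread('pics/scene0.png')[130:260,150:310];cv2.imwrite('pics/scene0z.png',cv2.resize(a,None,fx=4.6,fy=4.6,interpolation=3))
a=cv2.imread('pics/side0.png')[110:250,170:340];cv2.imwrite('pics/side0z.png',cv2.resize(a,None,fx=4.2,fy=4.2,interpolation=3))
E
```

```text
(no output)
```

View pics/scene0z.png

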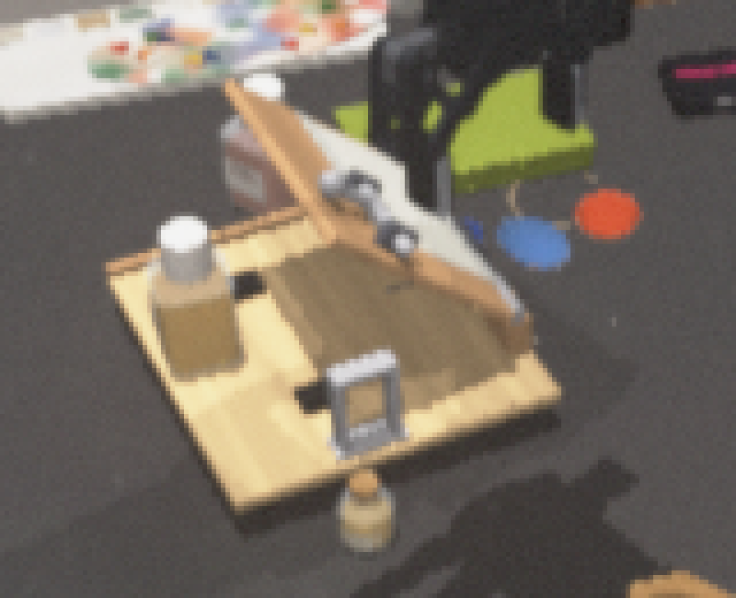

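View pics/side0z.png

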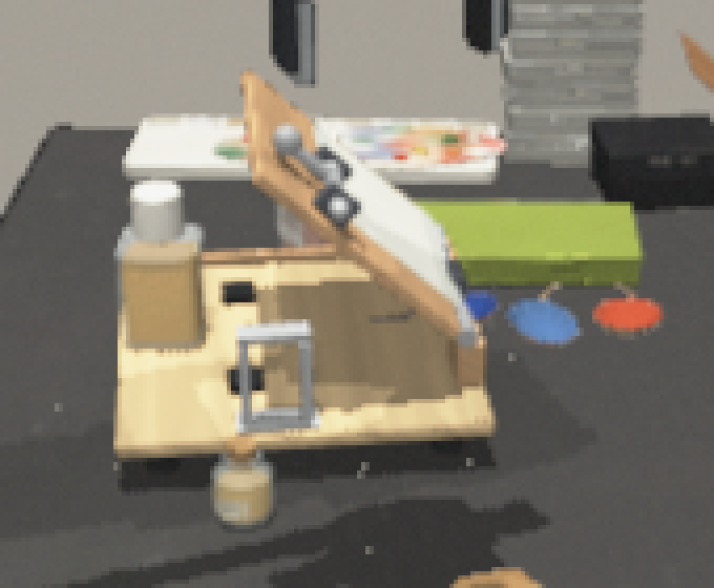

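```bash
cat > geo.py <<'E'
import numpy as np
from scipy.optimize import least_squares
from scipy.spatial.transform import Rotation as Ro
def proj(p,X):
    f=210/np.tan(np.radians(p['vfov'])/2); c=np.atleast_2d(X)@p['R'].T+p['t']
    return np.c_[p['cx']+f*c[:,0]/c[:,2],p['cy']+f*c[:,1]/c[:,2]]
def onplane(p,uv,z):
    f=210/np.tan(np.radians(p['vfov'])/2)
    d=np.array([(uv[0]-p['cx'])/f,(uv[1]-p['cy'])/f,1])@p['R']; o=-p['R'].T@p['t']
    return o+d*(z-o[2])/d[2]
def world(pose,P):
    x,y,a=pose; P=np.atleast_2d(P).astype(float); c,s=np.cos(a),np.sin(a)
    return np.c_[x+c*P[:,0]-s*P[:,1],y+s*P[:,0]+c*P[:,1],P[:,2]]
def fit(obs,x0):
    f=lambda v: np.concatenate([(proj(p,world(v,P))-np.array(uv)).ravel() for p,P,uv in obs])
    r=least_squares(f,x0,loss='soft_l1'); return r.x,r.fun
E
python3 - <<'E'
from snap import *; from geo import *
S,D,W=[vision.camera_params(n) for n in ('scene','side','wrist')]
print('corners wrist',onplane(W,(157,75),.028),onplane(W,(352,154),.028))
sz=lambda u,v:(150+u/4.6,130+v/4.6); dz=lambda u,v:(170+u/4.2,110+v/4.2)
FR=(-.115,-.11,.028);BR=(.085,-.11,.028);FL=(-.115,.11,.028)
obs=[(W,FR,(157,75)),(W,BR,(352,154)),(S,FR,sz(237,503)),(S,BR,sz(560,392)),(D,FR,dz(116,450)),(D,BR,dz(493,428))]
v,r=fit(obs,[.5,.2,-.4]);print(v,np.degrees(v[2]),r.round(1))
c=[onplane(S,sz(184,230),.116),onplane(D,dz(157,190),.116)];print('cap',c)
print('bott',onplane(S,sz(175,373),.028),onplane(S,sz(240,370),.028),onplane(D,dz(125,343),.028),onplane(D,dz(200,345),.028))
print('FL proj',proj(S,world(v,FL)))
for n,u,z in [('vial',(230,232),.043),]: print(n,onplane(S,u,z))
print('vial',onplane(W,(210,133),.043),'med', onplane(S,(343,224),.095),'tub',onplane(S,(386,270),.061))
print('side bottle cap',onplane(S,sz(265,85),.088))
for uv in [(278,318),(297,323),(308,258),(291,256)]: print('blk',onplane(S,uv,.04))
E
```

```text
corners wrist [0.46517248 0.10018239 0.028     ] [0.64834006 0.0280466  0.028     ]
[ 0.61040445  0.16048149 -0.37350321] -21.400157661696962 [-2.1  0.2  1.   1.  -1.1 -1.  -0.1 -1.7 -0.5 -1.3  0.6 -1.9]
cap [array([0.53505713, 0.2047786 , 0.116     ]), array([0.53585405, 0.20652086, 0.116     ])]
bott [0.51016324 0.19959097 0.028     ] [0.53665588 0.17332338 0.028     ] [0.50912995 0.20479479 0.028     ] [0.54556611 0.18205744 0.028     ]
FL proj [[171.86569544 188.12171641]]
vial [0.51815761 0.04876488 0.043     ]
vial [0.51406796 0.04886056 0.043     ] med [ 0.68104397 -0.17451205  0.095     ] tub [ 0.65394384 -0.31812812  0.061     ]
side bottle cap [0.68408792 0.30225289 0.088     ]
blk [ 0.40393191 -0.21144207  0.04      ]
blk [ 0.42095873 -0.25010906  0.04      ]
blk [ 0.58093    -0.15074046  0.04      ]
blk [ 0.5591114  -0.11623217  0.04      ]
```

```bash
cat > plan.py <<'E'
from snap import *; from geo import *
def state():
    s=manip.get_state(); q=s['ee_rot']; R=Ro.from_quat([q[1],q[2],q[3],q[0]]); return s,s['position'],R
def down(yaw): # tool x at world yaw, y down
    return Ro.from_euler('z',yaw)*Ro.from_euler('x',-np.pi/2)
def plan(p1,R1,n,hand,p0=None,R0=None):
    if p0 is None: _,p0,R0=state()
    dw=(R0.inv()*R1).as_rotvec(); R=R0
    st=(np.array(p1)-p0)/n; out=[]
    for i in range(n):
        t=R.inv().apply(st)*100; w=dw/n
        out.append(np.r_[w.round(3),t.round(2),hand]); R=R*Ro.from_rotvec(w)
    for o in out: print(', '.join('%g'%(x+0) for x in o)+',')
E
python3 - <<'E'
from plan import *
plan([.5355,.2055,.404],down(np.radians(68.6)),8,0)
E
```

```text
0, -0.15, 0, -0.49, 0, 2.57, 0,
0, -0.15, 0, -0.1, 0, 2.61, 0,
0, -0.15, 0, 0.29, 0, 2.6, 0,
0, -0.15, 0, 0.67, 0, 2.53, 0,
0, -0.15, 0, 1.04, 0, 2.4, 0,
0, -0.15, 0, 1.39, 0, 2.22, 0,
0, -0.15, 0, 1.7, 0, 1.99, 0,
0, -0.15, 0, 1.98, 0, 1.71, 0,
```

>>> {"op": "arm_command", "data": {"increments": [0,-0.15,0,-0.5,0,2.6,0,0,-0.15,0,-0.1,0,2.6,0,0,-0.15,0,0.3,0,2.6,0,0,-0.15,0,0.7,0,2.5,0,0,-0.15,0,1.0,0,2.4,0,0,-0.15,0,1.4,0,2.2,0,0,-0.15,0,1.7,0,2.0,0,0,-0.15,0,2.0,0,1.7,0]}}

```text
clock: 1.15
position: [0.5355, 0.2063, 0.4044]
ee_rot: [0.583, -0.583, -0.4, 0.401]
contact_force: [0.7, 0.3, 0.0]
width: 0.0855
```

>>> {"op": "arm_command", "data": {"increments": [0,0,0,0,0,0,0]}}

```text
clock: 1.27
position: [0.5353, 0.2068, 0.4044]
ee_rot: [0.583, -0.583, -0.4, 0.4]
contact_force: [1.0, -0.3, -0.2]
width: 0.0855
```

```bash
python3 - <<'E'
from plan import *
p=snap('wrist','w1.png')
import pickle; pickle.dump(p,open('w1.pkl','wb'))
s,x,R=state();print(x,R.as_matrix().round(3),s['clock'],s['contact_force'])
E
```

```text
[0.5355737  0.20589167 0.4043877 ] [[ 0.362 -0.    -0.932]
 [ 0.932 -0.001  0.362]
 [-0.001 -1.     0.   ]] 1.325 [ 0.72262759 -0.47932664  0.01940803]
```

View pics/w1.png

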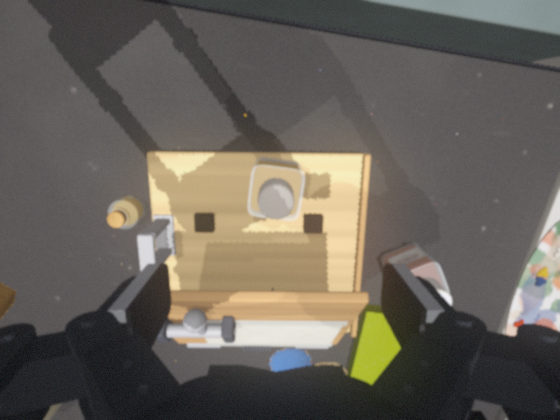

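```bash
python3 - <<'E'
import cv2
a=cv2.imread('pics/w1.png')[140:300,100:390];cv2.imwrite('pics/w1z.png',cv2.resize(a,None,fx=2.7,fy=2.7,interpolation=3))
E
```

```text
(no output)
```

View pics/w1z.png

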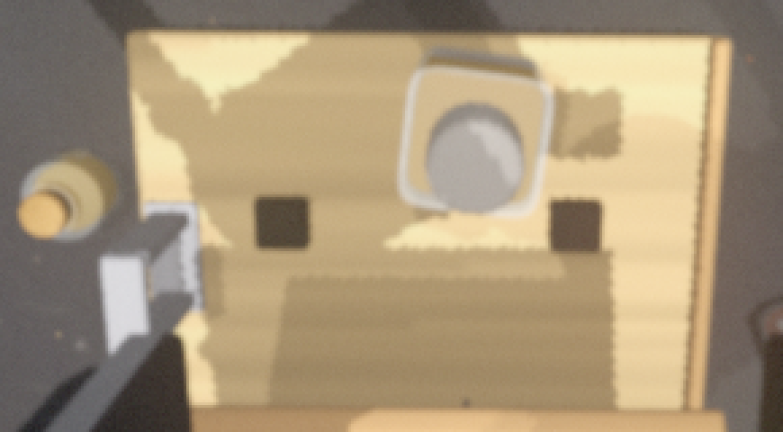

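```bash
python3 - <<'E'
from plan import *; import pickle
W=pickle.load(open('w1.pkl','rb'))
z=lambda u,v:(100+u/2.7,140+v/2.7)
C=np.array([onplane(W,z(*c),.086)[:2] for c in [(413,67),(554,80),(539,216),(397,205)]])
print(C,C.mean(0)); 
for a,b in [(0,1),(3,2),(1,2),(0,3)]:
    d=C[b]-C[a]; print(np.linalg.norm(d),np.degrees(np.arctan2(d[1],d[0])))
print('cap',onplane(W,z(474,165),.116))
fr=onplane(W,z(128,32),.028);fl=onplane(W,z(732,38),.028);print('fr,fl',fr,fl,np.linalg.norm(fl-fr))
d=fl-fr; print(np.degrees(np.arctan2(d[1],d[0])))
k=[onplane(W,z(*c),.084)[:2] for c in [(100,255),(147,255),(104,355)]];print('keeper top',k)
pose=(0.6104,.1605,-.3735)
for v in [(128,32),(732,38)]: pass
print(proj(W,world(pose,[(-.115,-.11,.028),(-.115,.11,.028),(-.049,-.088,.084),(-.049,-.102,.084)])),[z(128,32),z(732,38),z(147,255),z(100,255)])
print('vial',onplane(W,z(42,215),.043))
E
```

```text
[[0.50469739 0.19920932]
 [0.52378429 0.2376206 ]
 [0.56265477 0.2185372 ]
 [0.54317358 0.17815081]] [0.53357751 0.20837948]
0.042892150163801074 63.57681588473818
0.04483945821218423 64.24872087617
0.04330230981294089 -26.14865529386556
0.043862028253778204 -28.69244110356524
cap [0.53285031 0.2081264  0.116     ]
fr,fl [0.46240899 0.10177973 0.028     ] [0.54282051 0.30382645 0.028     ] 0.2174600789704234
68.29819709522776
keeper top [array([0.52475641, 0.08242088]), array([0.53019879, 0.09650671]), array([0.55656155, 0.06766712])]
[[146.16748163 153.25629856]
 [372.34118924 154.30386056]
 [155.64609273 236.97616039]
 [139.53186462 236.90312629]] [(147.4074074074074, 151.85185185185185), (371.1111111111111, 154.07407407407408), (154.44444444444446, 234.44444444444446), (137.03703703703704, 234.44444444444446)]
vial [0.51077396 0.04871076 0.043     ]
```

```bash
python3 - <<'E'
from plan import *
s,p,R=state()
plan([.528,.211,.404],down(np.radians(63.5)),2,0)
E
```

```text
0, 0.046, 0, 0.1, 0.02, 0.45, 0,
0, 0.046, 0, 0.08, 0.02, 0.45, 0,
```

>>> {"op": "arm_command", "data": {"increments": [0,0.046,0,0.1,0,0.45,0,0,0.046,0,0.1,0,0.45,0,0,0,0,0,3,0,0,0,0,0,0,3,0,0,0,0,0,0,3,0,0,0,0,0,0,2,0,0,0,0,0,0,1,0,0], "grip_force": 25}}

```text
clock: 2.2
position: [0.5282, 0.2097, 0.2834]
ee_rot: [0.602, -0.602, -0.371, 0.372]
contact_force: [0.4, -0.1, -0.2]
width: 0.0854
```

```bash
python3 - <<'E'
from plan import *
p=snap('wrist','w2.png');snap('side','s2.png')
s,x,R=state();print(x,R.as_matrix().round(3),s['clock'],s['contact_force'])
a=cv2.imread('pics/s2.png')[50:250,120:370];cv2.imwrite('pics/s2z.png',cv2.resize(a,None,fx=3,fy=3,interpolation=3))
E
```

```text
[0.52821943 0.21006427 0.283817  ] [[ 0.448 -0.002 -0.894]
 [ 0.894 -0.001  0.448]
 [-0.002 -1.     0.001]] 2.3 [-1.06674602  0.60953884 -0.00319945]
```

View pics/s2z.png

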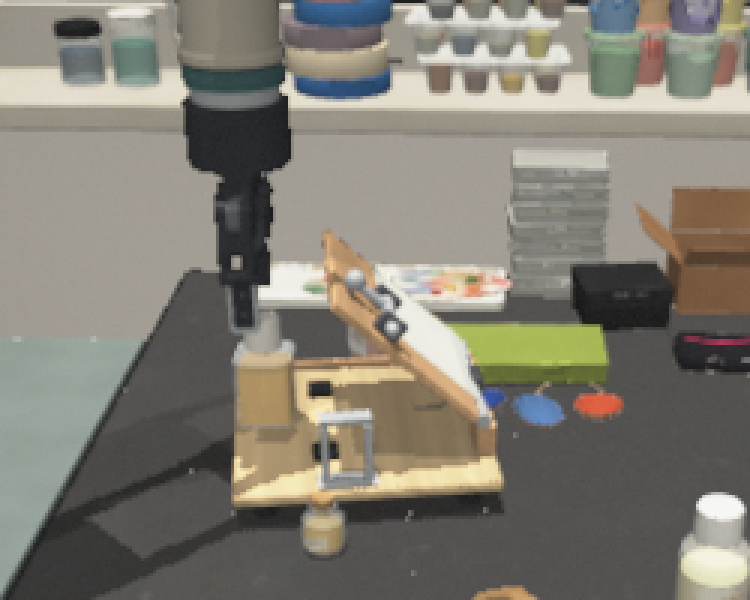

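View pics/w2.png

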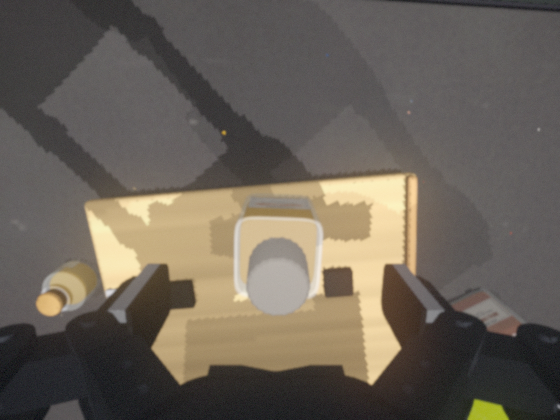

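```bash
python3 - <<'E'
from plan import *
s,p,R=state(); D=vision.camera_params('side');W=vision.camera_params('wrist')
z=lambda X:((proj(D,X)-[120,50])*3).round(0)
g=p+R.apply([0,.155,0]); print('grasp',g,z(g)); print('finger R tip',z(p+R.apply([-.045,.160,0])),z(p+R.apply([.045,.160,0])))
print('cap top',z([.5335,.2083,.116]),'wrist',proj(W,[.5335,.2083,.116]))
print('bottom',z(world((.5335,.2083,np.radians(63.5)),[(-.023,-.0225,.028),(-.023,.0225,.028),(.023,-.0225,.028)])))
print(proj(W,world((.5335,.2083,np.radians(63.5)),[(a*.023,b*.0225,.086) for a in(-1,1) for b in (-1,1)])).round(0))
i=lambda u,v:onplane(D,(120+u/3,50+v/3),.116)
print(i(264,316),onplane(W,(279,282),.116),onplane(W,(278,289),.116))
E
```

```text
grasp [0.52793111 0.20993733 0.12881732] [[250. 301.]]
finger R tip [[244. 330.]] [[255. 285.]]
cap top [[258. 315.]] wrist [[276.99056941 288.22166523]]
bottom [[292. 429.]
 [235. 430.]
 [296. 403.]]
[[233. 300.]
 [230. 218.]
 [321. 300.]
 [323. 218.]]
[0.53690378 0.20530769 0.116     ] [0.53126184 0.21037603 0.116     ] [0.5340232  0.20852276 0.116     ]
```

>>> {"op": "arm_command", "data": {"increments": [0,0,0,0,2,-0.1,0,0,0,0,0,2,0,0,0,0,0,0,1.5,0,0,0,0,0,0,0.6,0,0,0,0,0,0,0,0,0,0,0,0,0,0,0,0.5,0,0,0,0,0,0,0.7,0,0,0,0,0,0,0.7], "grip_force": 25}}

```text
clock: 3.3
position: [0.5295, 0.2104, 0.2245]
ee_rot: [-0.601, 0.602, 0.373, -0.371]
contact_force: [-1.4, -0.2, 2.2]
width: 0.0447
```

>>> {"op": "arm_command", "data": {"increments": [0,0,0,0,0,0,0.7,0,0,0,0,0,0,0.7,0,0,0,0,0,0,0.7]}}

```text
clock: 3.68
position: [0.5295, 0.2104, 0.2244]
ee_rot: [-0.601, 0.602, 0.372, -0.372]
contact_force: [0.2, -0.1, 6.2]
width: 0.0449
```

```bash
python3 - <<'E'
from plan import *
p=snap('wrist','w3.png');
s,x,R=state();print(x,s['clock'],s['contact_force'],s['width'])
E
```

```text
[0.52944841 0.21039375 0.22440661] 3.725 [ 0.28610506 -0.19312817  5.13464017] 0.04446304280096882
```

View pics/w3.png

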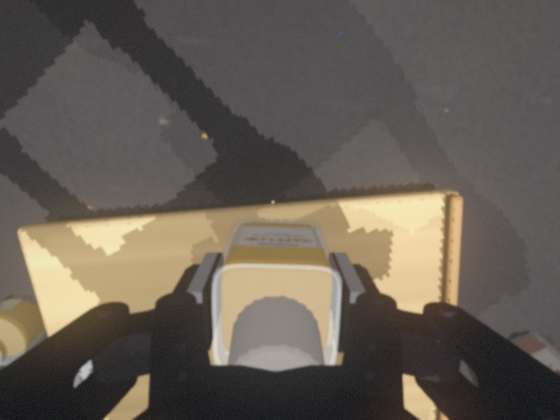

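>>> {"op": "arm_command", "data": {"increments": [0,0,0,0,-0.5,0.1,0.7,0,0,0,0,-2,0.2,0.7,0,0,0,0,-3,0.2,0.7,0,0,0,0,-3.5,0,0.7,0,0,0,0,-3.5,0,0.7,0,0,0,0,-3,0,0.7,0,0,0,0,-2,0,0.7], "grip_force": 35}}

```text
clock: 4.6
position: [0.5245, 0.2126, 0.3999]
ee_rot: [-0.601, 0.601, 0.372, -0.372]
contact_force: [0.2, -0.9, -1.3]
width: 0.0443
```

```bash
python3 - <<'E'
from plan import *
s,x,R=state();print(x,s['clock'],s['contact_force'],s['width'])
snap('side','s4.png'); snap('scene','c4.png')
plan([.605,-.235,.39],down(0),14,.7)
E
```

```text
[0.52447473 0.21259307 0.39988507] 4.6 [ 0.16677268 -0.8753441  -1.28296829] 0.04433896374700013
0, 0.079, 0, -2.61, 0.08, -1.94, 0.7,
0, 0.079, 0, -2.45, 0.08, -2.14, 0.7,
0, 0.079, 0, -2.27, 0.08, -2.33, 0.7,
0, 0.079, 0, -2.08, 0.08, -2.5, 0.7,
0, 0.079, 0, -1.87, 0.08, -2.65, 0.7,
0, 0.079, 0, -1.66, 0.08, -2.79, 0.7,
0, 0.079, 0, -1.43, 0.08, -2.92, 0.7,
0, 0.079, 0, -1.2, 0.08, -3.02, 0.7,
0, 0.079, 0, -0.95, 0.08, -3.11, 0.7,
0, 0.079, 0, -0.71, 0.08, -3.17, 0.7,
0, 0.079, 0, -0.45, 0.08, -3.22, 0.7,
0, 0.079, 0, -0.2, 0.08, -3.24, 0.7,
0, 0.079, 0, 0.06, 0.08, -3.25, 0.7,
0, 0.079, 0, 0.32, 0.08, -3.23, 0.7,
```

View pics/c4.png

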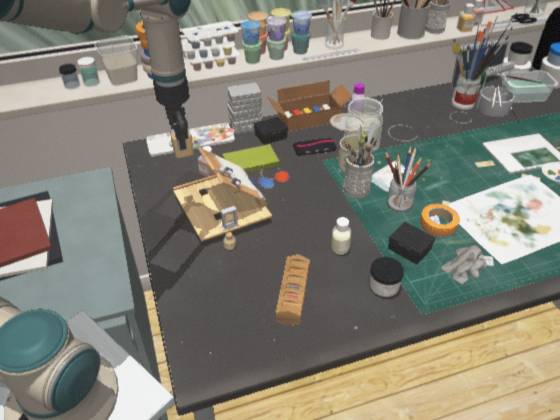

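>>> {"op": "arm_command", "data": {"increments": [0,0.079,0,-2.6,0.1,-1.9,0.7,0,0.079,0,-2.4,0.1,-2.1,0.7,0,0.079,0,-2.3,0.1,-2.3,0.7,0,0.079,0,-2.1,0.1,-2.5,0.7,0,0.079,0,-1.9,0.1,-2.6,0.7,0,0.079,0,-1.7,0.1,-2.8,0.7,0,0.079,0,-1.4,0.1,-2.9,0.7,0,0.079,0,-1.2,0.1,-3.0,0.7]}}

```text
clock: 5.7
position: [0.5684, -0.0433, 0.3889]
ee_rot: [0.688, -0.687, -0.165, 0.167]
contact_force: [0.2, -0.4, -0.7]
width: 0.0448
```

>>> {"op": "arm_command", "data": {"increments": [0,0.079,0,-0.9,0,-3.1,0.7,0,0.079,0,-0.7,0,-3.2,0.7,0,0.079,0,-0.4,0,-3.2,0.7,0,0.079,0,-0.2,0,-3.2,0.7,0,0.079,0,0.1,0,-3.2,0.7,0,0.079,0,0.3,0,-3.2,0.7,0,0,0,0,0,0,0.7]}}

```text
clock: 6.58
position: [0.6043, -0.2347, 0.3884]
ee_rot: [0.707, -0.707, 0.001, 0.001]
contact_force: [0.4, 1.4, -1.3]
width: 0.0446
```

```bash
python3 - <<'E'
from plan import *
s,x,R=state();print(x,R.as_matrix().round(3),s['clock'],s['contact_force'],s['width'])
p=snap('wrist','w5.png'); snap('side','s5.png')
a=proj(p,np.array([(.605,-.235,0),(.582,-.258,0),(.628,-.258,0),(.628,-.212,0),(.582,-.212,0)])).round();print(a)
D=vision.camera_params('side');print(proj(D,[.605,-.235,0]))
E
```

```text
[ 0.60434279 -0.23467359  0.38839792] [[ 1.    -0.003  0.001]
 [-0.001  0.001  1.   ]
 [-0.003 -1.     0.001]] 6.575 [ 0.43497248  1.39674144 -1.30557923] 0.04461068651687098
[[278. 181.]
 [255. 202.]
 [300. 202.]
 [300. 158.]
 [255. 158.]]
[[341.6198438  294.09835501]]
```

View pics/w5.png

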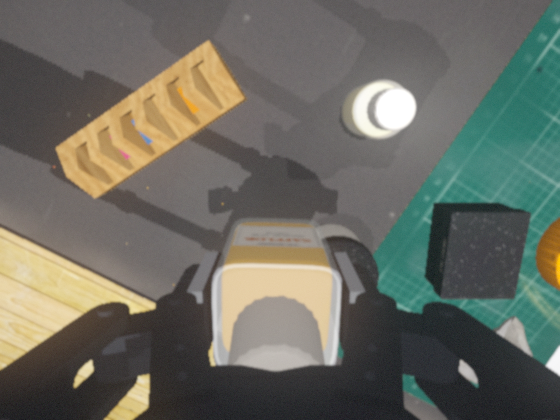

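View pics/s5.png

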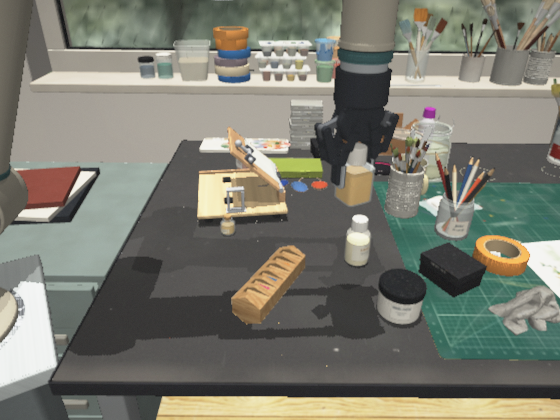

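>>> {"op": "arm_command", "data": {"increments": [0,0,0,-0.3,2,0.5,0.7,0,0,0,-0.2,3,0.5,0.7,0,0,0,0,4,0,0.7,0,0,0,0,4,0,0.7,0,0,0,0,3,0,0.7,0,0,0,0,1.8,0,0.7,0,0,0,0,0.6,0,0.7,0,0,0,0,0,0,0.7]}}

```text
clock: 7.68
position: [0.5997, -0.2224, 0.2072]
ee_rot: [-0.707, 0.707, 0.001, -0.001]
contact_force: [-0.2, -0.4, -1.6]
width: 0.0447
```

>>> {"op": "arm_command", "data": {"increments": [0,0,0,0,0.3,0,0.7,0,0,0,0,0.2,0,0.7]}}

```text
clock: 7.92
position: [0.5996, -0.2227, 0.2026]
ee_rot: [-0.707, 0.707, 0.001, -0.0]
contact_force: [-0.2, 0.2, -1.8]
width: 0.0447
```

>>> {"op": "arm_command", "data": {"increments": [0,0,0,0,0.3,0,0.7,0,0,0,0,0.2,0,0.7,0,0,0,0,0.1,0,0.7]}}

```text
clock: 8.3
position: [0.5993, -0.2226, 0.1965]
ee_rot: [-0.707, 0.707, 0.001, -0.001]
contact_force: [-2.6, 1.2, 8.8]
width: 0.0446
```

>>> {"op": "arm_command", "data": {"increments": [0,0,0,0,-0.1,0,0.7,0,0,0,0,0,0,0.3,0,0,0,0,0,0,0.3,0,0,0,0,0,0,0.3]}}

```text
clock: 8.8
position: [0.5994, -0.2226, 0.1967]
ee_rot: [-0.707, 0.707, 0.001, -0.001]
contact_force: [1.2, 1.1, 0.0]
width: 0.0595
```

```bash
python3 - <<'E'
from plan import *
s,x,R=state();print(x,s['clock'],s['contact_force'],s['width'])
p=snap('wrist','w6.png')
E
```

```text
[ 0.59942224 -0.22262132  0.19668875] 8.8 [1.19866245 1.05652639 0.01009153] 0.05947101664778672
```

View pics/w6.png

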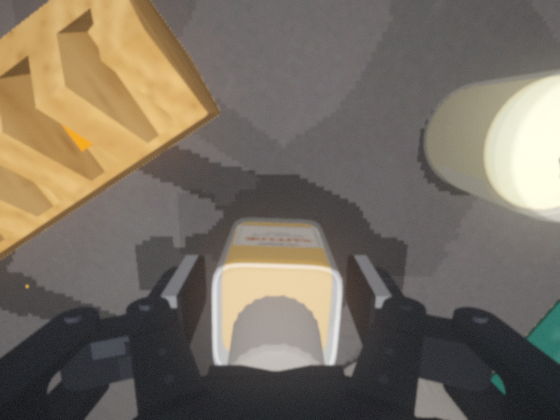

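>>> {"op": "arm_command", "data": {"increments": [0,0,0,0,-0.5,0,0.3,0,0,0,0,-1.5,0,0.3,0,0,0,0,-3,0,0.3,0,0,0,0,-4,0,0.3,0,0,0,0,-4,0,0.3,0,0,0,0,-4,0,0.3,0,0,0,0,-3,0,0.3]}}

```text
clock: 9.72
position: [0.5992, -0.2225, 0.4004]
ee_rot: [-0.706, 0.708, 0.002, 0.001]
contact_force: [-0.8, 0.4, 0.2]
width: 0.0599
```

```bash
python3 - <<'E'
from plan import *
s,x,R=state();print(x,s['clock'],s['contact_force'],s['width'])
snap('side','s7.png')
pose=(.610,.161,-.374)
t=world(pose,[-.018,.012,.41])[0];print(t)
plan(t,down(np.pi/2-.374),14,1)
E
```

```text
[ 0.59921283 -0.22248166  0.40035061] 9.725 [-0.7622333   0.39586062  0.16672357] 0.05990025130904395
[0.59762838 0.17874663 0.41      ]
0.001, -0.085, 0, -0.01, -0.05, 2.87, 1,
0.001, -0.085, 0, 0.23, -0.05, 2.86, 1,
0.001, -0.085, 0, 0.48, -0.05, 2.83, 1,
0.001, -0.085, 0, 0.72, -0.05, 2.78, 1,
0.001, -0.085, 0, 0.95, -0.05, 2.71, 1,
0.001, -0.085, 0, 1.18, -0.04, 2.62, 1,
0.001, -0.085, 0, 1.4, -0.04, 2.51, 1,
0.001, -0.085, 0, 1.6, -0.04, 2.38, 1,
0.001, -0.085, 0, 1.8, -0.04, 2.23, 1,
0.001, -0.085, 0, 1.99, -0.04, 2.07, 1,
0.001, -0.085, 0, 2.15, -0.04, 1.89, 1,
0.001, -0.085, 0, 2.31, -0.04, 1.7, 1,
0.001, -0.085, 0, 2.44, -0.04, 1.5, 1,
0.001, -0.085, 0, 2.56, -0.04, 1.29, 1,
```

View pics/s7.png

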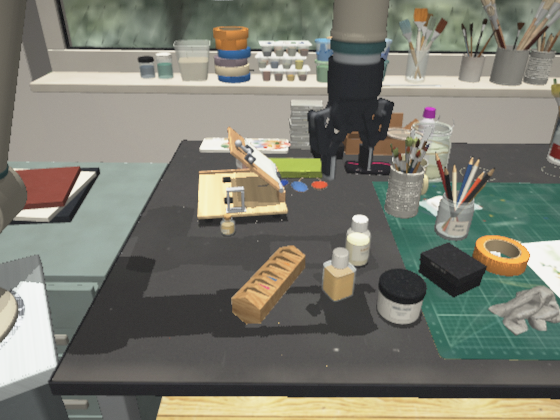

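The bottle stands upright at about (339,275) px between the block, medium bottle and tub, with gaps on all sides. Next, over to the plate.

>>> {"op": "arm_command", "data": {"increments": [0,-0.085,0,0,-0.05,2.9,1,0,-0.085,0,0.2,-0.05,2.9,1,0,-0.085,0,0.5,-0.05,2.8,1,0,-0.085,0,0.7,-0.05,2.8,1,0,-0.085,0,1.0,-0.05,2.7,1,0,-0.085,0,1.2,-0.05,2.6,1,0,-0.085,0,1.4,-0.05,2.5,1,0,-0.085,0,1.6,-0.05,2.4,1]}}

```text
clock: 10.78
position: [0.5985, 0.0087, 0.4016]
ee_rot: [-0.666, 0.666, 0.238, -0.237]
contact_force: [0.2, -0.3, 0.1]
width: -0.0002
```

>>> {"op": "arm_command", "data": {"increments": [0,-0.085,0,1.8,-0.05,2.2,1,0,-0.085,0,2.0,-0.05,2.1,1,0,-0.085,0,2.1,-0.05,1.9,1,0,-0.085,0,2.3,-0.05,1.7,1,0,-0.085,0,2.4,0,1.5,1,0,-0.085,0,2.6,0,1.3,1,0,0,0,0,0,0,1,0,0,0,0,0,0,1]}}

```text
clock: 11.78
position: [0.5977, 0.179, 0.4031]
ee_rot: [-0.585, 0.586, 0.397, -0.397]
contact_force: [0.2, -0.9, -0.0]
width: 0.0001
```

```bash
python3 - <<'E'
from plan import *
import pickle
p=snap('wrist','w8.png');snap('scene','c8.png');pickle.dump(p,open('w8.pkl','wb'))
s,x,R=state();print(x,R.as_matrix().round(3),s['clock'],s['contact_force'],s['width'])
a=cv2.imread('pics/c8.png')[90:260,130:310];cv2.imwrite('pics/c8z.png',cv2.resize(a,None,fx=3.5,fy=3.5,interpolation=3))
E
```

```text
[0.59786465 0.17849315 0.40300693] [[ 0.371  0.    -0.929]
 [ 0.929 -0.001  0.371]
 [-0.    -1.    -0.001]] 11.875 [ 0.08929919 -0.35615971 -0.86518948] 7.60284747251045e-05
```

View pics/w8.png

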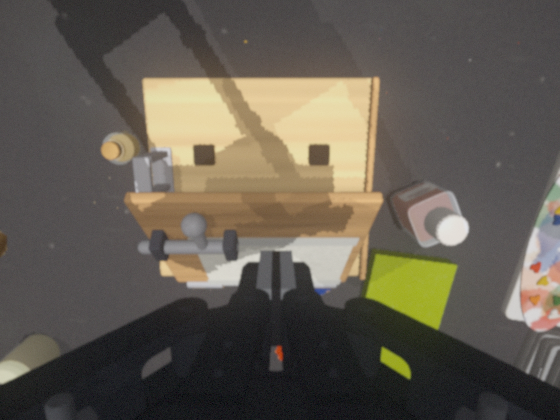

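View pics/c8z.png

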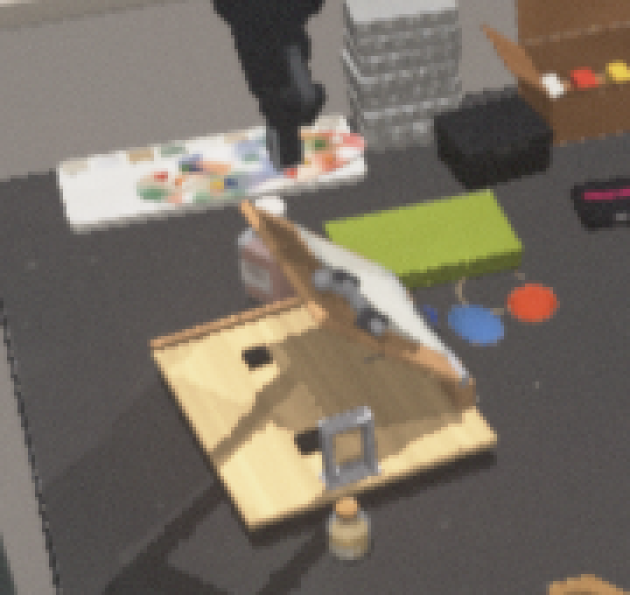

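```bash
python3 - <<'E'
from plan import *; import pickle
W=pickle.load(open('w8.pkl','rb')); W1=pickle.load(open('w1.pkl','rb'))
def pl(r,y,h,th): # h above hinge-line plane
    return (.075-r*np.cos(th)+h*np.sin(th),y,.058+r*np.sin(th)+h*np.cos(th))
th=.75
obs=[(W,(-.115,-.11,.028),(144,78)),(W,(-.115,.11,.028),(379,78)),(W1,(-.115,-.11,.028),(147.4,151.9)),(W1,(-.115,.11,.028),(371.1,154)),
(W,pl(.15,-.08,-.004,th),(127,194)),(W,pl(.15,.08,-.004,th),(382,194)),(W,pl(.138,-.032,.014,th),(194,224))]
v,r=fit(obs,[.61,.16,-.37]);print(v,r.round(1))
print(proj(W,world(v,[pl(.15,-.08,.004,th),pl(.15,.08,.004,th)])))
print('tip', proj(W,state()[1]+state()[2].apply([0,.173,0])))
s,x,R=state()
c,sn=np.cos(v[2]),np.sin(v[2]); d=x[:2]-v[:2]; print('tcp in stand',c*d[0]+sn*d[1],-sn*d[0]+c*d[1])
E
```

```text
[ 0.60982575  0.15960909 -0.38080716] [-2.9  0.3  1.8  0.6 -1.5  0.3  1.   0.9 -1.8 -2.6  0.  -2.1  8.4  2.2]
[[122.23795922 202.24304827]
 [384.05532911 202.68069207]]
tip [[273.69871644 271.01792369]]
tcp in stand -0.01812290437583775 0.013085717705324016
```

```bash
python3 - <<'E'
from plan import *; import pickle
W=pickle.load(open('w8.pkl','rb'))
a=cv2.imread('pics/w8.png')[130:300,90:270];cv2.imwrite('pics/w8z.png',cv2.resize(a,None,fx=3.5,fy=3.5,interpolation=3))
v=(.6098,.1596,-.378)
def pl(r,y,h,th): return (.075-r*np.cos(th)+h*np.sin(th),y,.058+r*np.sin(th)+h*np.cos(th))
for th in (.73,.75,.77):
  print(th,((proj(W,world(v,[pl(.15,-.08,.004,th),pl(.15,-.08,-.004,th),pl(.105,-.08,.004,th),pl(.105,-.08,.012,th),pl(.138,-.032,.014,th),pl(.105,-.007,.012,th),(-.049,-.088,.084),(-.011,-.088,.084)]))-[90,130])*3.5)
E
```

```text
File "<stdin>", line 7
    print(th,((proj(W,world(v,[pl(.15,-.08,.004,th),pl(.15,-.08,-.004,th),pl(.105,-.08,.004,th),pl(.105,-.08,.012,th),pl(.138,-.032,.014,th),pl(.105,-.007,.012,th),(-.049,-.088,.084),(-.011,-.088,.084)]))-[90,130])*3.5)
         ^
SyntaxError: '(' was never closed
```

```bash
python3 - <<'E'
from plan import *; import pickle
W=pickle.load(open('w8.pkl','rb'))
a=cv2.imread('pics/w8.png')[130:300,90:270];cv2.imwrite('pics/w8z.png',cv2.resize(a,None,fx=3.5,fy=3.5,interpolation=3))
v=(.6098,.1596,-.378)
def pl(r,y,h,th): return (.075-r*np.cos(th)+h*np.sin(th),y,.058+r*np.sin(th)+h*np.cos(th))
for th in (.73,.75,.77):
  P=[pl(.15,-.08,.004,th),pl(.15,-.08,-.004,th),pl(.105,-.08,.004,th),pl(.105,-.08,.012,th),pl(.138,-.032,.014,th),pl(.105,-.007,.012,th),(-.049,-.088,.084),(-.011,-.088,.084)]
  print(th,((proj(W,world(v,P))-[90,130])*3.5).round(0).tolist())
E
```

```text
0.73 [[116.0, 239.0], [127.0, 203.0], [196.0, 363.0], [188.0, 398.0], [394.0, 323.0], [547.0, 397.0], [212.0, 99.0], [227.0, 257.0]]
0.75 [[112.0, 254.0], [123.0, 216.0], [194.0, 372.0], [186.0, 407.0], [393.0, 337.0], [547.0, 407.0], [212.0, 99.0], [227.0, 257.0]]
0.77 [[109.0, 269.0], [119.0, 230.0], [192.0, 382.0], [184.0, 417.0], [392.0, 352.0], [547.0, 417.0], [212.0, 99.0], [227.0, 257.0]]
```

View pics/w8z.png

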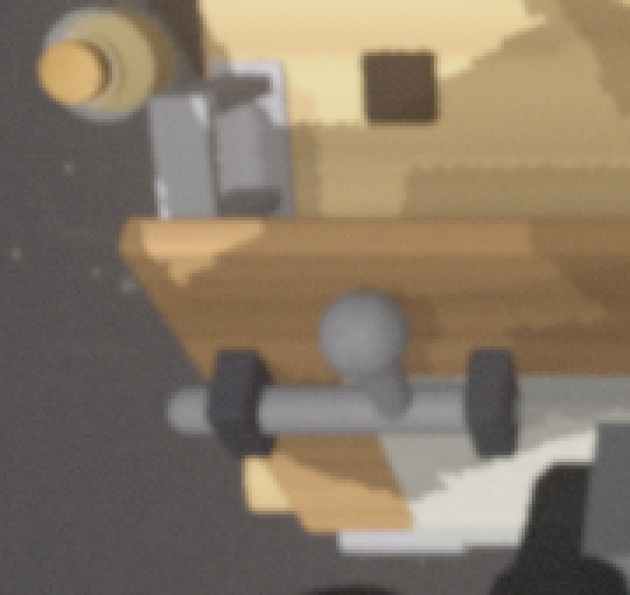

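>>> {"op": "arm_command", "data": {"increments": [0,0,0,-0.3,2.5,0,1,0,0,0,-0.3,2.5,0,1,0,0,0,0,1.2,0,1,0,0,0,0,0,0,1]}}

```text
clock: 12.38
position: [0.5957, 0.1733, 0.3401]
ee_rot: [0.586, -0.585, -0.396, 0.397]
contact_force: [-0.1, -0.6, 0.3]
width: 0.0
```

```bash
python3 - <<'E'
from plan import *
import pickle
p=snap('wrist','w9.png');snap('side','s9.png')
s,x,R=state();print(x,s['clock'],s['contact_force'],s['width'])
a=cv2.imread('pics/s9.png')[60:240,150:350];cv2.imwrite('pics/s9z.png',cv2.resize(a,None,fx=3.3,fy=3.3,interpolation=3))
E
```

```text
[0.59615384 0.1736883  0.34161212] 12.475 [ 0.33383306 -1.23845561  0.11464372] -0.00028843138205875114
```

View pics/w9.png

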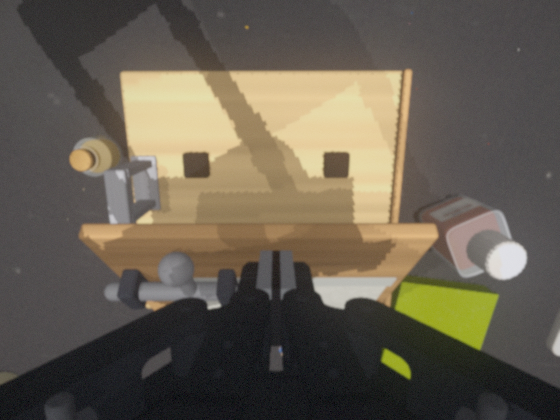

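View pics/s9z.png

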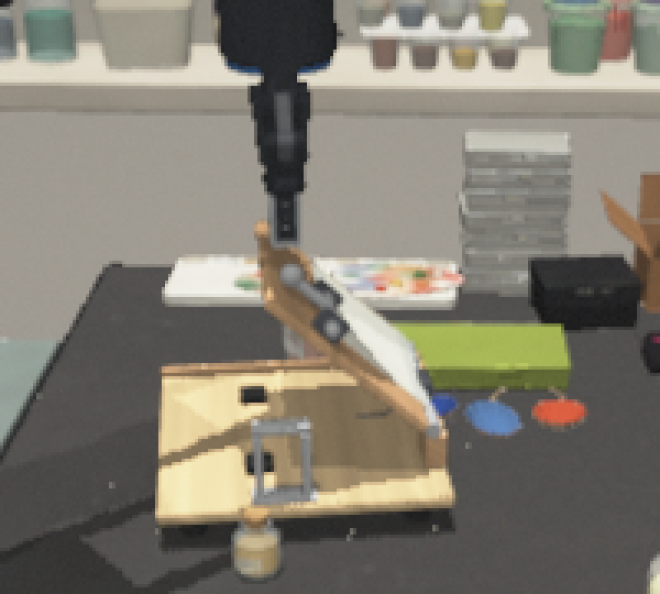

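>>> {"op": "arm_command", "data": {"increments": [0,0,0,0,0.8,0,1,0,0,0,0,0.8,0.7,1,0,0,0,0,0.9,0.7,1,0,0,0,0,0.9,0.6,1,0,0,0,0,1.0,0.6,1,0,0,0,0,0,0,1]}}

```text
clock: 13.22
position: [0.5709, 0.1837, 0.2959]
ee_rot: [0.585, -0.585, -0.397, 0.397]
contact_force: [2.3, -0.2, 3.1]
width: -0.0001
```

```bash
python3 - <<'E'
from plan import *
import pickle
p=snap('wrist','w10.png');snap('side','s10.png')
s,x,R=state();print(x,s['clock'],s['contact_force'],s['width'])
a=cv2.imread('pics/s10.png')[60:240,150:350];cv2.imwrite('pics/s10z.png',cv2.resize(a,None,fx=3.3,fy=3.3,interpolation=3))
E
```

```text
[0.57126594 0.18356727 0.29674464] 13.325 [1.39379259 0.66660575 2.99117741] -0.00029347859576707566
```

View pics/w10.png

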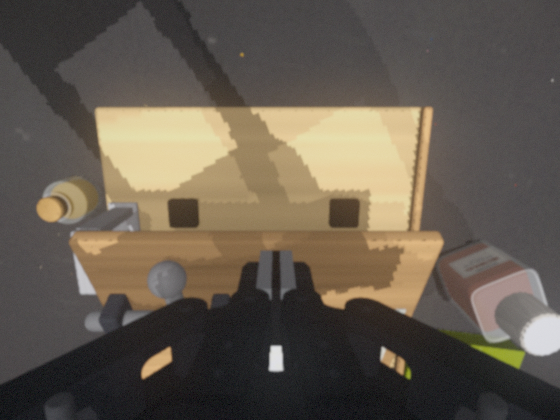

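View pics/s10z.png

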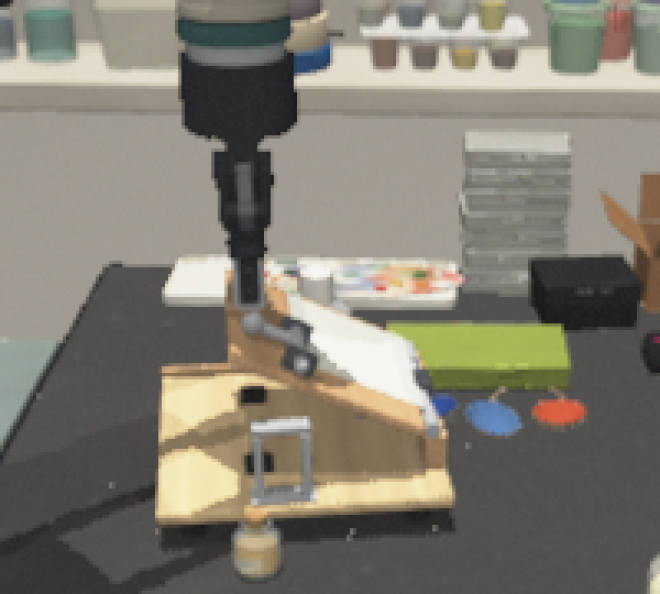

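>>> {"op": "arm_command", "data": {"increments": [0,0,0,0,0.9,0.4,1,0,0,0,0,0.9,0.4,1,0,0,0,0,0.9,0.3,1,0,0,0,0,0.9,0.2,1,0,0,0,0,0.4,0.1,1,0,0,0,0,0,0,1]}}

```text
clock: 14.08
position: [0.5587, 0.1886, 0.2565]
ee_rot: [-0.585, 0.585, 0.397, -0.397]
contact_force: [2.0, -0.6, 5.2]
width: 0.0002
```

```bash
python3 - <<'E'
from plan import *
import pickle
p=snap('wrist','w11.png');snap('side','s11.png')
s,x,R=state();print(x,s['clock'],s['contact_force'],s['width'])
a=cv2.imread('pics/s11.png')[110:230,180:320];cv2.imwrite('pics/s11z.png',cv2.resize(a,None,fx=5,fy=5,interpolation=3))
E
```

```text
[0.5587065  0.18859991 0.25693647] 14.175 [ 2.97967585 -0.27314045  5.41127003] 0.0001385309473238648
```

View pics/w11.png

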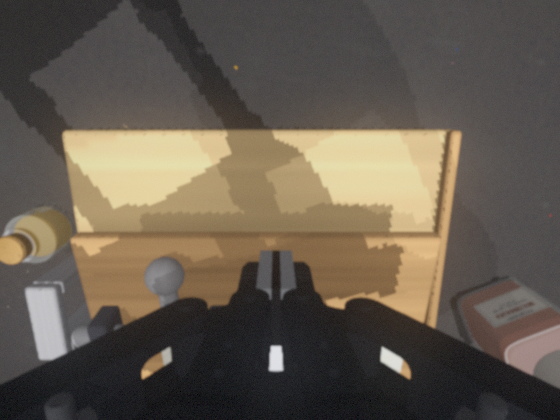

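View pics/s11z.png

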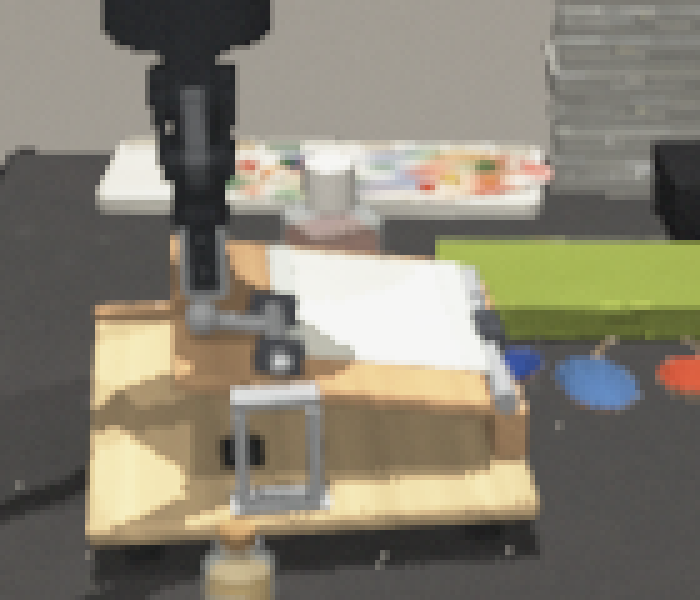

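>>> {"op": "arm_command", "data": {"increments": [0,0,0,0,0.8,0.1,1,0,0,0,0,0.8,0.1,1,0,0,0,0,0.6,0,1,0,0,0,0,0.3,0,1,0,0,0,0,0,0,1]}}

```text
clock: 14.8
position: [0.5567, 0.1894, 0.2321]
ee_rot: [0.585, -0.585, -0.397, 0.397]
contact_force: [1.7, -1.0, 7.1]
width: -0.0001
```

```bash
python3 - <<'E'
from plan import *
import pickle
p=snap('wrist','w12.png');snap('side','s12.png')
pickle.dump(p,open('w12.pkl','wb'))
s,x,R=state();print(x,s['clock'],s['contact_force'],s['width'])
a=cv2.imread('pics/s12.png')[110:230,180:320];cv2.imwrite('pics/s12z.png',cv2.resize(a,None,fx=5,fy=5,interpolation=3))
E
```

```text
[0.55663039 0.18940675 0.23232128] 14.9 [1.39849339 0.8486387  6.74613069] -7.11934668358109e-05
```

View pics/w12.png

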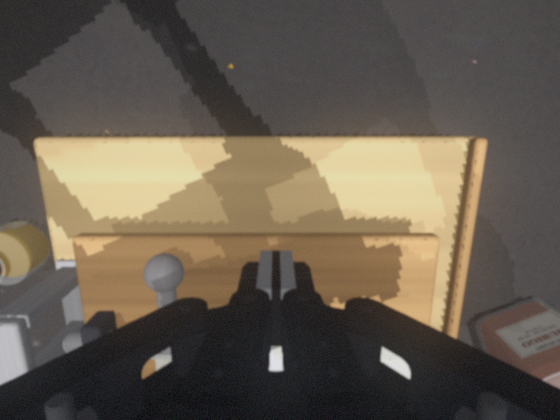

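View pics/s12z.png

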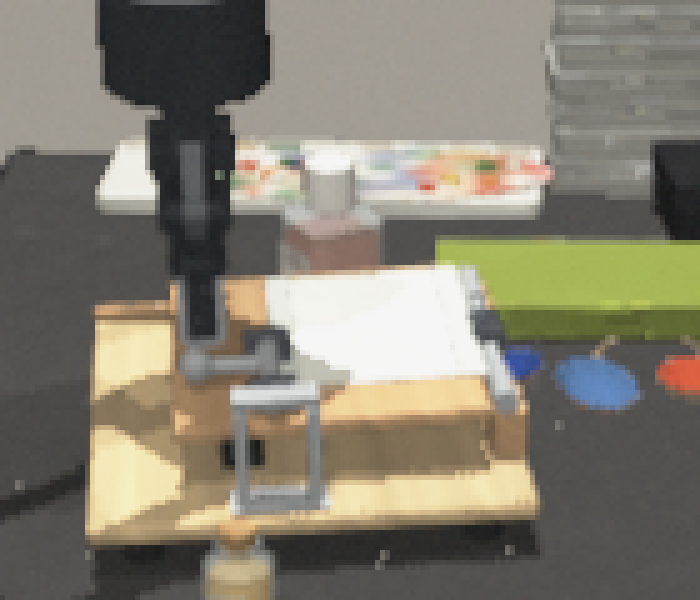

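>>> {"op": "arm_command", "data": {"increments": [0,0,0,-0.8,0,0,1,0,0,0,-0.8,0,0,1,0,0,0,-0.7,0,0,1,0,0,0,-0.3,0,0,1,0,0,0,0,0,0,1]}}

```text
clock: 15.52
position: [0.5471, 0.166, 0.2326]
ee_rot: [0.586, -0.585, -0.398, 0.396]
contact_force: [1.0, 2.6, 6.9]
width: -0.0
```

```bash
python3 - <<'E'
from plan import *
import pickle
p=snap('wrist','w13.png');snap('side','s13.png')
s,x,R=state();print(x,s['clock'],s['contact_force'],R.inv().apply(s['contact_force']))
a=cv2.imread('pics/s13.png')[110:230,180:320];cv2.imwrite('pics/s13z.png',cv2.resize(a,None,fx=5,fy=5,interpolation=3))
E
```

```text
[0.54716381 0.1660807  0.23259895] 15.625 [2.0387169  3.26202717 7.6025188 ] [ 3.80704938 -7.5914558  -0.68677058]
```

View pics/w13.png

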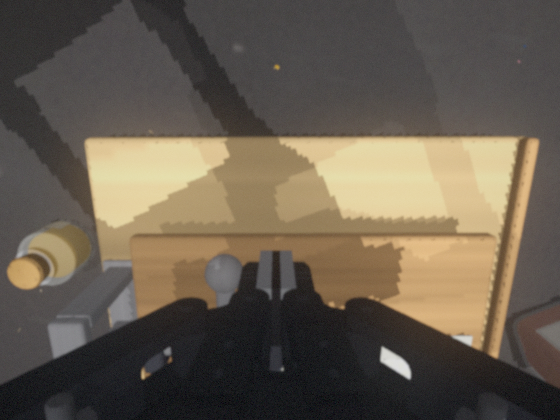

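View pics/s13z.png

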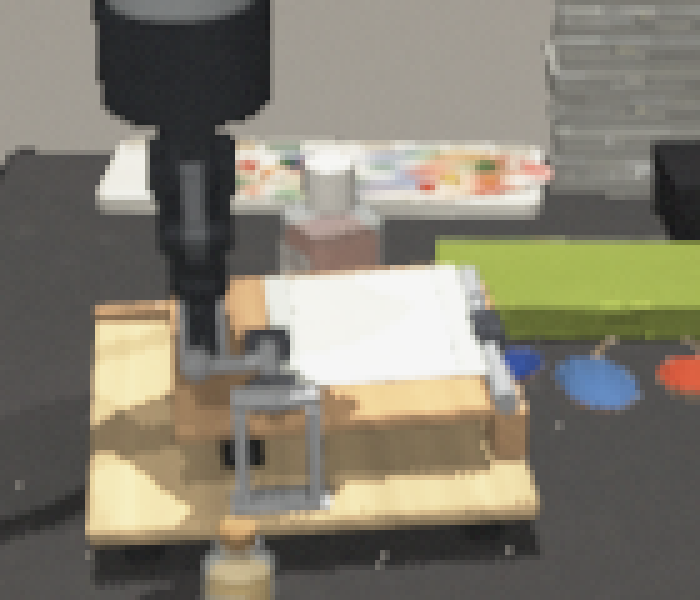

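>>> {"op": "arm_command", "data": {"increments": [0,0,0,-0.6,0,0,1,0,0,0,-0.6,0,0,1,0,0,0,-0.6,0,0,1,0,0,0,-0.5,0,0,1,0,0,0,0,0,0,1]}}

```text
clock: 16.25
position: [0.5388, 0.1449, 0.2327]
ee_rot: [0.586, -0.585, -0.398, 0.395]
contact_force: [1.5, 3.8, 7.0]
width: 0.0004
```

```bash
python3 - <<'E'
from plan import *
import pickle
p=snap('wrist','w14.png');snap('side','s14.png')
s,x,R=state();print(x,s['clock'],s['contact_force'],R.inv().apply(s['contact_force']))
a=cv2.imread('pics/s14.png')[110:230,180:320];cv2.imwrite('pics/s14z.png',cv2.resize(a,None,fx=5,fy=5,interpolation=3))
E
```

```text
[0.53884559 0.14490073 0.23262662] 16.35 [1.2678199  3.98724491 6.41055302] [ 4.19626642 -6.39557248  0.29779209]
```

View pics/w14.png

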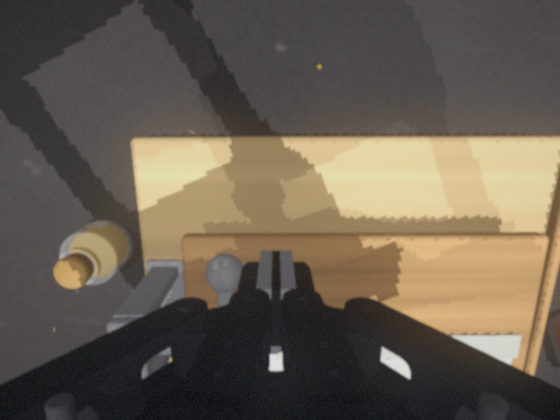

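View pics/s14z.png

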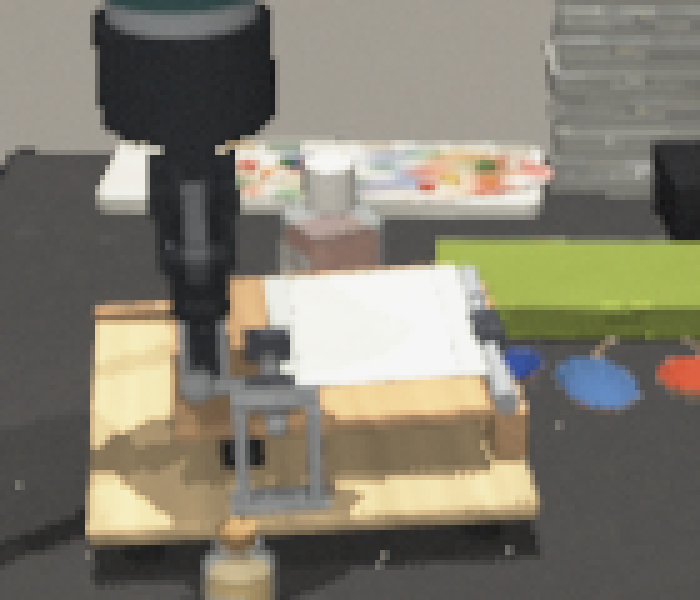

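>>> {"op": "arm_command", "data": {"increments": [0,0,0,-0.3,0,0,1,0,0,0,0,0,0,1]}}

```text
clock: 16.6
position: [0.5382, 0.1433, 0.2329]
ee_rot: [0.587, -0.585, -0.399, 0.394]
contact_force: [2.0, 9.0, 7.5]
width: -0.0002
```

>>> {"op": "arm_command", "data": {"increments": [0,0,0,-0.3,0,0,1,0,0,0,0,0,0,1]}}

```text
clock: 16.85
position: [0.5378, 0.1419, 0.2333]
ee_rot: [0.588, -0.584, -0.4, 0.392]
contact_force: [3.5, 13.9, 6.1]
width: -0.0001
```

>>> {"op": "arm_command", "data": {"increments": [0,0,0,0,0,0,1,0,0,0,0.5,0,0,1,0,0,0,0.5,0,0,1,0,0,0,0.5,0,0,1,0,0,0,0,0,0,1]}}

```text
clock: 17.48
position: [0.5408, 0.1518, 0.2318]
ee_rot: [0.585, -0.585, -0.396, 0.398]
contact_force: [-0.1, -3.1, 6.8]
width: 0.0
```

```bash
python3 - <<'E'
from plan import *
import pickle
p=snap('wrist','w15.png');snap('side','s15.png')
s,x,R=state();print(x,s['clock'],s['contact_force'],R.inv().apply(s['contact_force']))
D=vision.camera_params('side')
v=(.6098,.1596,-.378)
print((proj(D,world(v,[(-.03,-.107,.07),(-.03,-.079,.07),(-.03,-.107,.065),(-.063,-.060,.072),(-.063,-.032,.072),(-.075,-.08,.062),(-.075,.08,.062)]))-[180,110])*5)
print(proj(p,world(v,[(-.063,-.060,.072),(-.063,-.055,.072),(-.075,-.08,.062),(-.075,.08,.062)])))
a=cv2.imread('pics/s15.png')[110:230,180:320];cv2.imwrite('pics/s15z.png',cv2.resize(a,None,fx=5,fy=5,interpolation=3))
E
```

```text
[0.54078099 0.15175582 0.23182976] 17.575 [-0.62496185 -1.45254495  7.17528008] [-1.59921444 -7.17103749  0.06199001]
[[275.98619865 430.08392579]
 [272.56496467 400.53929919]
 [276.44809016 440.30854024]
 [196.01187264 381.34382393]
 [194.62038857 353.99204047]
 [170.88737493 423.4345717 ]
 [166.77279934 275.9708986 ]]
[[207.58475395 281.69783163]
 [220.02197412 281.71784516]
 [163.11174889 244.66033869]
 [544.68082895 245.13657807]]
```

View pics/w15.png

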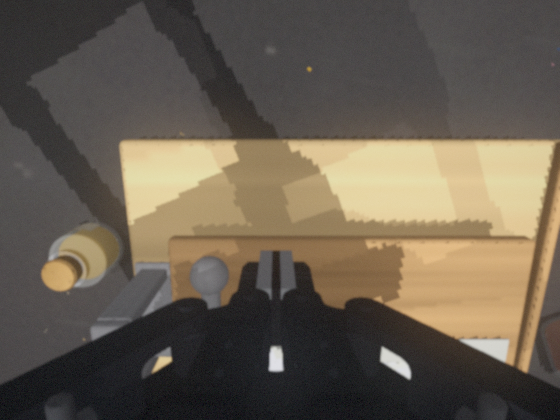

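View pics/s15z.png

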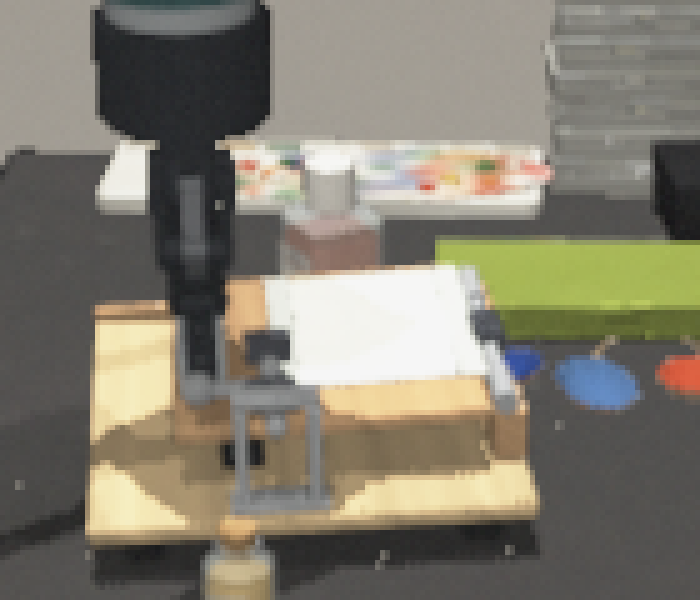

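>>> {"op": "arm_command", "data": {"increments": [0,0,0,0,-0.2,0,1,0,0,0,0,-0.3,0,1,0,0,0,0,-0.5,0,1,0,0,0,0,0,0,1]}}

```text
clock: 18.08
position: [0.5411, 0.1523, 0.2413]
ee_rot: [0.586, -0.585, -0.396, 0.397]
contact_force: [0.2, -0.2, 0.2]
width: -0.0001
```

```bash
python3 - <<'E'
from plan import *
s,x,R=state();print(x,s['clock'],s['contact_force'])
snap('side','s16.png')
a=cv2.imread('pics/s16.png')[110:230,180:320];cv2.imwrite('pics/s16z.png',cv2.resize(a,None,fx=5,fy=5,interpolation=3))
E
```

```text
[0.54112307 0.15230014 0.24130622] 18.075 [ 0.21456466 -0.19073086  0.18122199]
```

View pics/s16z.png

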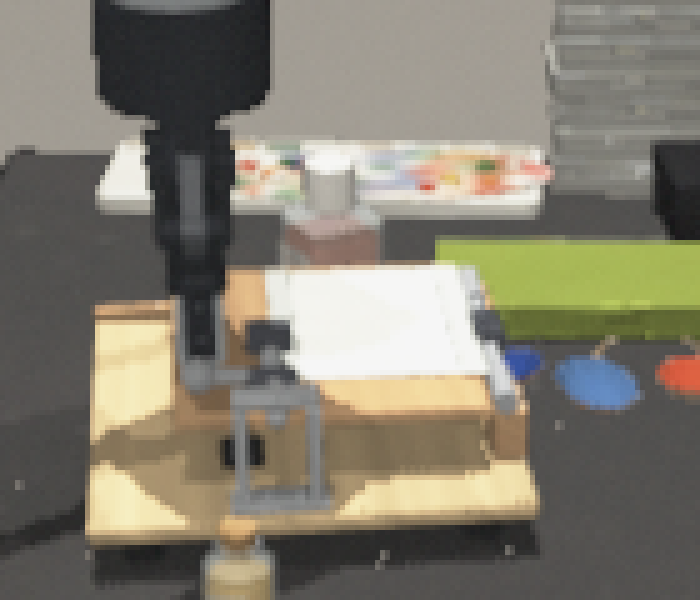

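Force is zero and the plate stays down, held by the rod under the keeper's roof. I'll retreat upward and check everything.

>>> {"op": "arm_command", "data": {"increments": [0,0,0,0,-1,0,1,0,0,0,0,-3,0,1,0,0,0,0,-4,0,1,0,0,0,0,-4,0,1,0,0,0,0,-3,0,1,0,0,0,0,0,0,1]}}

```text
clock: 18.88
position: [0.5423, 0.1524, 0.3947]
ee_rot: [-0.584, 0.586, 0.399, -0.395]
contact_force: [-0.6, 0.6, -0.4]
width: -0.0003
```

```bash
python3 - <<'E'
from plan import *; import pickle
s,x,R=state();print(x,s['clock'],s['contact_force'])
p=snap('wrist','w17.png');snap('side','s17.png');snap('scene','c17.png')
v=(.6098,.1596,-.378)
print(proj(p,world(v,[(-.063,-.060,.072),(-.063,-.032,.072),(-.075,-.08,.062),(-.075,.08,.062),(-.03,-.107,.07)])))
a=cv2.imread('pics/w17.png');cv2.imwrite('pics/w17z.png',cv2.resize(a[120:320,60:330],None,fx=2.9,fy=2.9,interpolation=3))
E
```

```text
[0.54230841 0.15238596 0.39474078] 18.875 [-0.62583326  0.61161939 -0.43560126]
[[240.31763214 188.96594748]
 [273.51204412 188.92567609]
 [217.8025288  172.87633866]
 [403.37378488 172.66967088]
 [187.77383501 225.48833626]]
```

View pics/w17z.png

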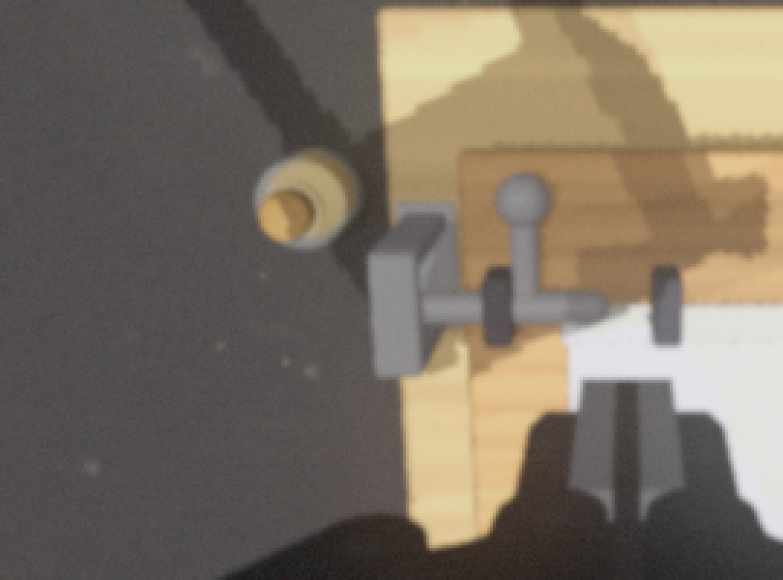

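View pics/c17.png

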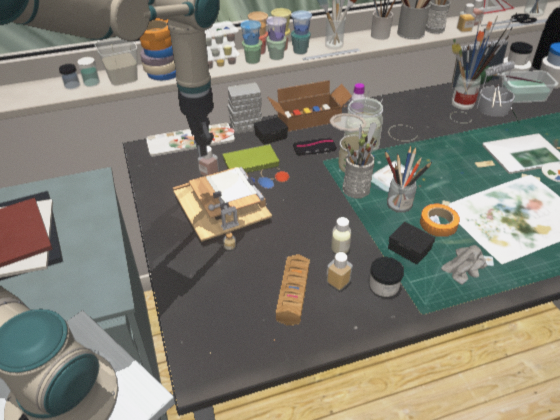

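View pics/s17.png

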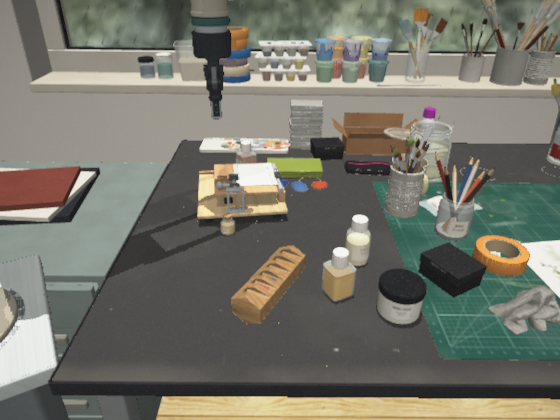

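```bash
python3 -c "
from rig import ticket,manip
print(ticket.sign_off()); print(manip.get_state()['clock'])"
```

```text
the job is handed in; nothing more can be done
None
the job is handed in; nothing more can be done
```

The stand lies flat and stays level by itself: the plate is bolted down, and the ink bottle stands upright on the bare desk. I handed the job in at about 19 s of the 58 s allowed.

- **Bottle:** I took it off the ledge first and set it down near (0.60, -0.23) m, between the pencil block, the medium bottle and the tub, with gaps all round.
- **Plate and bolt:** I pressed the plate to just below level with the closed fingertips. Still pressing, I slid them sideways against the knob until the side force rose to about 14 N at the end stop.

**Last checks**
- After I let go, the wrist force was near zero and the plate stayed down.
- In the last wrist picture the knob is within 1 px of its predicted home position, and the plate edge is within 1 px of its predicted level position. The rod runs under the keeper's roof.
- The bystander objects look unmoved and upright by eye in the scene and side pictures. I did not re-measure their positions.

**Disagreement:** before the push, the knob sat about 5 mm further along than the description gives for bolt 0. I took the bolt to be already slightly out. The rod still cleared the keeper on the way down.

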